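Send the slide tray home and start the scan

ROBOT

A 7-joint arm with a two-finger parallel gripper is mounted at the origin on a cart in front of the work surface, level with it; the furniture and walls round the work are solid. World frame = base frame: x ahead of the robot, y to its left, z up, the work surface at z = 0. Lengths are in m, angles in rad, forces in N, time in s.
With the tool pointing down it reaches from about 0.4 to 0.925 m from the base axis. Payload 5.6 kg.
Tool frame: the origin (TCP) lies midway between the tips of the shut fingers; the grasp point (between the pads) lies 19 mm behind it; z points along the fingers, y is the line along which they close (so a half turn about z gives the same grasp; the last joint's range is limited). The gripper opens to 85 mm and grips with 20 to 120 N. Pads are 22 mm wide; open, the fingers measure 114 mm over their backs; the gripper's body (76 mm by 85 mm) begins 54 mm behind the grasp point. The pads swing forward as they close: fully open they stand 13 mm farther back than shut.
Start: joints at [-1.225, 0.468, -0.012, 1.603, 0.006, 1.071, -0.056], TCP at [0.246, 0.601, 0.231] pointing down, gripper open.
Joint ranges: [-2.53, 2.53], [-0.31, 2.02], [-1.57, 1.55], [0.28, 2.44], [-1.29, 4.43], [0.15, 1.84], [-2.92, 2.92]. Speed limits (rad/s): [2.57, 2.57, 3.14, 3.14, 3.14, 3.14, 3.14].

INTERFACE

Orientations are given as a 3x3 rotation matrix whose columns are the frame's x, y, z axes.
In Python, from plant import robot gives the robot as it stands.
- The arm moves only by the shell command python3 -m handwheel 'ROWS' [OPENING] [FORCE]. ROWS is text: rows parted by semicolons, each of 4 numbers parted by spaces: the shift along the tool's x, y, z in m, then the turn about the tool's z in degrees. In form: dx dy dz spin; .... A call has exactly 8 rows; each row shifts and turns the commanded pose from where the row before left it, along the tool's axes as they then stand; what a row does not reach is not made up. A row lasts 1/10 s, in which the tool goes at most 50 mm and 8.59 degrees, less where a joint would pass 70% of its speed; a pose out of reach is approached as far as the arm can. A call is refused whole if a number of a shift passes 0.05 or a number of a turn 8.59, either way. A call with a gripper value outside its range is refused whole. OPENING is the closure, from 0 (fully open) to 1 (shut), set as the call begins (- or left out, the last holds). The fingers move at their own pace and stop on an object; FORCE is the grip in N (left out, the last holds). Time passes only in rows, so rows that do not move let the fingers close, or fill a call up. It gives the time, the measured TCP pose, the force, the opening and the grip force at its end, in the units of the state.
- robot.read_state(): the state, without advancing time (a new reading comes with each control period).
- robot.camera(name): name is "side" or "top"; returns a dict with "frame" (420x560x3 uint8, red, green, blue), "K" (3x3 intrinsics, pixels), "D" ([k1, k2, p1, p2, k3] as OpenCV has them; the pictures are not rectified), "extrinsics" (4x4, takes a point from camera to world coordinates). Camera axes: x right, y down, z forward; pixel columns grow to the right and rows downward; lengths in m; the calibration is good to about 2 mm. A picture is of the moment at which its call begins. There is no depth.
- robot.hand_in(): hands the job in; it is judged then, once.
Trained networks look in the newest picture that a camera, given by its name, has taken for a name from the list of things; names that differ only in an ending like _2 or _b are one class to them, and where a whole thing is asked for, a point or a joint stands for the part that bears it (a point fixed in the world has none). Each returns a list of dicts, best first, with "p" (0 to 1); they miss things now and then, are a little off and sometimes report something else, mostly with a low value. They report only what shows in the picture. A call takes as long as a camera call.
- robot.look_for(query, camera): "xyz" ([x, y, z] in m, in world coordinates, good to about 4 mm: the middle of the surface that is visible of it).
- robot.silhouettes(query, camera): "pixels" (420x560 bool, what is visible of it).
- robot.landmark_of(query, camera): "xyz" ([x, y, z] in m, in world coordinates, good to about 4 mm: a listed point, or the origin of a listed thing).
The state is a dict: "time": time; "qpos": joint angles; "qd": joint speeds; "joint_torque": joint torques, N m; "tool_pos": TCP position; "orientation": TCP orientation; "force": force on the tool from outside, world axes, zero at the start; "ft_torque": the same for the moment, N m; "width": finger opening in m; "grasp_force": force on a finger pad.
Only numpy, scipy, OpenCV 4.12 (cv2) and the standard library are available. Lean on these libraries where they do the work, as an engineer would, in place of code of your own. Each camera call takes 0.05 s, during which the arm holds its last target. There are 200 camera calls.

TASK

The slides are loaded and want scanning. With a fingertip hold down the rectangular lock button on the outer end of the slide tray and, keeping it down, push the tray along its bed into the scanner head until it meets its end stop; then let the button come up so that the tray is locked there, and press the round start key on top of the head fully down and let it go. Nothing has to be grasped: do not start the scan before the tray is home, and leave the other things on and around the scanner where they are.

Things in the scene. Friction and masses are not known exactly. Their poses are not given: they have to be found in the camera images.
- scanner: Slide scanner, fixed on the desk: grey bed 118 mm wide (x), 352 long (y -166 to +186), aluminium top 32 mm up; white bridge-shaped head 162 mm wide over its -y end (y -172 to -30, top 102 mm up) with a camera barrel 140 mm high (from the desk) at x 36, y -126. Origin on the desk under the bed's middle, z up. The tray slides along the scanner's -y into the head's tunnel.
- tray (a joint): Black slide tray, 98 mm wide, 210 long, top 40 mm above the desk: travel in m along the scanner's -y; 0 = fully out, 0.12 = home at the end stop. Starts at 0 to 0.05. About 1 N of friction when unlocked; with the lock button up it is held by the nearest of a row of notches 6 mm apart, the last one at the end stop.
- lock_button (a joint): Lock button of the tray: press travel in m, 0 = up (locked), 0.007 = fully down. Sprung: 2.5 N to begin, 6 N fully down; the tray is free from 0.0045 m on.
- lock_button_top (a point): Centre of the lock button's top face, on the tray's outer end at scanner x = 0, 32 mm (scanner x) by 34 mm (y); top 49 mm above the desk when up, 42 when down; rides with the tray. Frame parallel to the scanner's. Two fences, 45 mm above the desk, flank it at x = -21 and +21 mm.
- tray_finger_rest (a point): Middle of the top edge of the finger rest's face: an upright black rib on the tray, 60 mm wide, 6 thick, top 59 mm above the desk; its face looks to the scanner's +y, 19.5 mm from the button's centre on the head's side. A finger pressing the button can push the tray by friction alone or against this rib. Frame parallel to the scanner's.
- start_key_top (a point): Centre of the top of the round start key, 24 mm across, its top 123.5 mm above the desk and 9 mm proud of its round black collar (40 mm across) on top of the scanner's head; pressed straight down.
- start_key (a joint): Start key: press travel in m, 0 = up, 0.005 = fully down; sprung, about 4 N fully down. Comes up by itself.
- coverslips: Coverslip box 30 x 30 x 16 mm lying loose on the head behind the start key; leave it. Origin under its centre.
- filter_cube: Black filter cube, 39 x 40 x 37 mm, loose on the desk in front of the head; leave it. Origin under its centre.
- dish: Clear culture dish, 38 mm across, 10 mm high, loose beside the end of the head; leave it. Origin under its centre.
- tweezers: Steel tweezers 124 mm long, 8 mm high, loose behind the bed; leave them. Origin under the middle.
- lens_case: White round objective case with black lid, 45 mm across, 66 mm high, loose behind the bed; leave it. Origin under its centre.
- bench_timer: White bench timer 41 x 68 x 50 mm, loose at the right; leave it. Origin under its centre.
- monitor: Large fixed monitor behind the scanner, to be kept clear of by the arm: panel 714 mm wide along its y (lower edge 125 mm, upper edge 536 mm above the desk), its front 50 mm before the origin (its -x side), slanting so that its left end comes nearest the robot. Origin on the desk under its foot, a round plate 210 x 256 mm.

How it is judged:
By the outcome, as a careful person would: the job done as asked, in the order asked, and still so for the second after the job is handed in, with the robot touching nothing.
It also fails if it takes over 38 s, if anything falls off the work surface, if the arm or the gripper's body presses on something with over 40 N, if the wrist force passes 120 N, or if a joint passes its speed limit or range.

## Working session

There is one attempt and no reset: what is moved stays moved. The work goes in short steps, Python scripts to look and compute and a shell command to move; the robot and the scene stay as the last step left them, time stands still between calls to the robot, and variables do not carry over. Pictures are saved under pics/ and viewed, at most 10 in all, crops included, and the job is handed in when it is done.

```bash
ls; mkdir -p pics; python3 - <<'E'
from plant import robot
import cv2,numpy as np
s=robot.read_state();print(s['time'],s['tool_pos'],np.round(s['orientation'],3),s['width'],s['force'])
for c in ['side','top']:
    f=robot.camera(c);cv2.imwrite(f'pics/{c}0.png',f['frame'][:,:,::-1])
    print(c,np.round(f['extrinsics'],3).tolist())
    for q in ['scanner','lock_button_top','tray_finger_rest','start_key_top','coverslips','filter_cube','dish','bench_timer','lens_case','monitor']:
        print(q,[(np.round(d['xyz'],4).tolist(),round(d['p'],2)) for d in robot.landmark_of(q,c)[:2]])
E
```

```text
pics
0.0 [0.24625305 0.60094578 0.23034842] [[-0.925  0.379 -0.001]
 [ 0.379  0.925 -0.002]
 [-0.    -0.002 -1.   ]] 0.08515943227750528 [ 0.81117468 -0.20863188  0.92775256]
side [[0.161, -0.771, 0.616, -0.056], [-0.987, -0.115, 0.115, -0.184], [-0.018, -0.626, -0.78, 0.969], [0.0, 0.0, 0.0, 1.0]]
scanner []
lock_button_top [([0.4316, 0.2115, 0.0505], 0.59)]
tray_finger_rest [([0.4456, 0.1906, 0.059], 0.85)]
start_key_top [([0.4913, -0.0166, 0.1245], 0.46), ([0.6094, -0.1152, -0.0018], 0.25)]
coverslips [([0.5167, -0.0817, 0.1], 0.53)]
filter_cube [([0.4135, -0.0265, 0.0023], 0.79)]
dish [([0.4135, -0.0251, 0.0011], 0.54), ([0.6096, -0.1143, 0.0002], 0.46)]
bench_timer [([0.469, -0.3278, 0.0012], 0.8)]
lens_case [([0.5867, 0.1167, -0.0056], 0.72)]
monitor []
top [[0.022, -0.991, 0.132, 0.472], [-0.999, -0.018, 0.031, -0.076], [-0.028, -0.133, -0.991, 1.015], [0.0, 0.0, 0.0, 1.0]]
scanner [([0.499, 0.073, -0.0005], 0.61), ([0.6033, -0.1127, -0.0066], 0.21)]
lock_button_top [([0.4339, 0.2097, 0.0477], 0.71), ([0.4725, -0.3264, 0.0007], 0.32)]
tray_finger_rest [([0.4395, 0.1917, 0.0572], 0.88)]
start_key_top [([0.4902, -0.019, 0.1197], 0.68)]
coverslips [([0.5153, -0.0836, 0.1066], 0.5)]
filter_cube [([0.418, -0.0281, 0.006], 0.67)]
dish [([0.6065, -0.1154, -0.0037], 0.73)]
bench_timer [([0.4746, -0.3288, -0.0015], 0.83)]
lens_case [([0.5877, 0.115, 0.0014], 0.73)]
monitor []
```

View pics/side0.png

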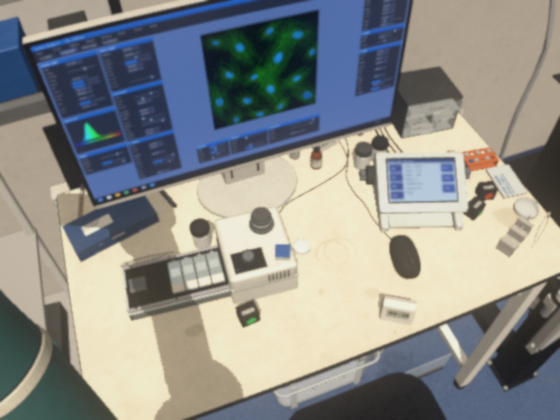

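View pics/top0.png

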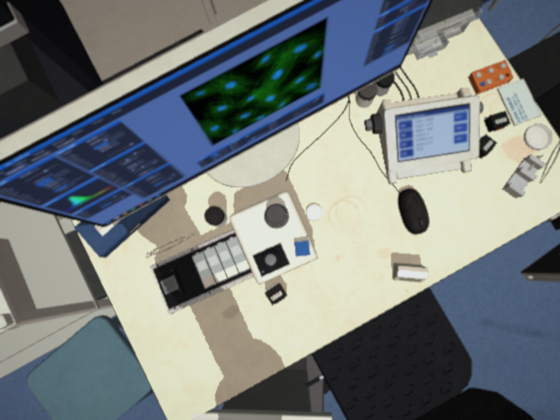

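The side view shows the tray (black) at about (125-225, 255-310), the head with its key at (249,258), and the monitor's lower left corner at (97,200). In the top view the button is at (170,282), the key at (270,259) and the arm is out of sight. Next I'll get the yaw and the monitor edge.

```bash
cat > h.py <<'E'
from plant import robot
import cv2,numpy as np
def unproj(f,px,z):
    n=cv2.undistortPoints(np.array(px,float).reshape(-1,1,2),f['K'],np.array(f['D'])).reshape(-1,2)
    E=np.array(f['extrinsics']);d=np.c_[n,np.ones(len(n))]@E[:3,:3].T
    return E[:3,3]+d*((z-E[2,3])/d[:,2])[:,None]
def proj(f,P):
    E=np.linalg.inv(f['extrinsics']);r,_=cv2.Rodrigues(E[:3,:3])
    return cv2.projectPoints(np.array(P,float).reshape(-1,1,3),r,E[:3,3],f['K'],np.array(f['D']))[0].reshape(-1,2)
def crop(f,x0,y0,w,h,k,name):
    cv2.imwrite(f'pics/{name}.png',cv2.resize(f['frame'][y0:y0+h,x0:x0+w,::-1],None,fx=k,fy=k,interpolation=cv2.INTER_CUBIC))
E
python3 - <<'E'
from h import *
f=robot.camera('top');crop(f,145,185,190,140,4.2,'topc')
print('mon low edge top',unproj(f,[[78,222],[440,0]],.125))
for q in ['start_key_top','lock_button_top','tray_finger_rest','scanner']:
    print(q,[(np.round(d['xyz'],4).tolist(),round(d['p'],2)) for d in robot.landmark_of(q,'top')[:1]])
f=robot.camera('side');crop(f,110,195,200,130,4,'sidec')
print('mon low edge',unproj(f,[[97,201],[390,128]],.125),'upper',unproj(f,[[28,42]],.536))
for q in ['start_key_top','lock_button_top','tray_finger_rest','scanner']:
    print(q,[(np.round(d['xyz'],4).tolist(),round(d['p'],2)) for d in robot.landmark_of(q,'side')[:1]])
E
```

```text
mon low edge top [[ 0.56104784  0.38677636  0.125     ]
 [ 1.06951477 -0.38248878  0.125     ]]
start_key_top [([0.4897, -0.0184, 0.1184], 0.51)]
lock_button_top [([0.4292, 0.2096, 0.0486], 0.61)]
tray_finger_rest [([0.4424, 0.1905, 0.0585], 0.97)]
scanner [([0.4996, 0.0712, 0.0014], 0.77)]
mon low edge [[ 0.5761133   0.33270038  0.125     ]
 [ 0.899107   -0.28758708  0.125     ]] upper [[0.56245646 0.32369754 0.536     ]]
start_key_top [([0.416, -0.0239, 0.0003], 0.4)]
lock_button_top [([0.4284, 0.212, 0.0509], 0.75)]
tray_finger_rest [([0.4446, 0.1951, 0.0583], 0.74)]
scanner [([0.5001, 0.0746, -0.0001], 0.81)]
```

View pics/topc.png

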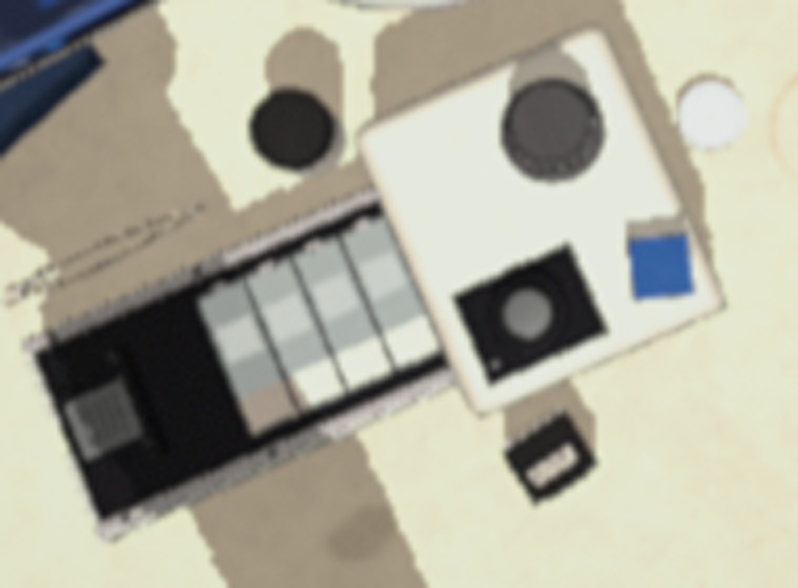

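View pics/sidec.png

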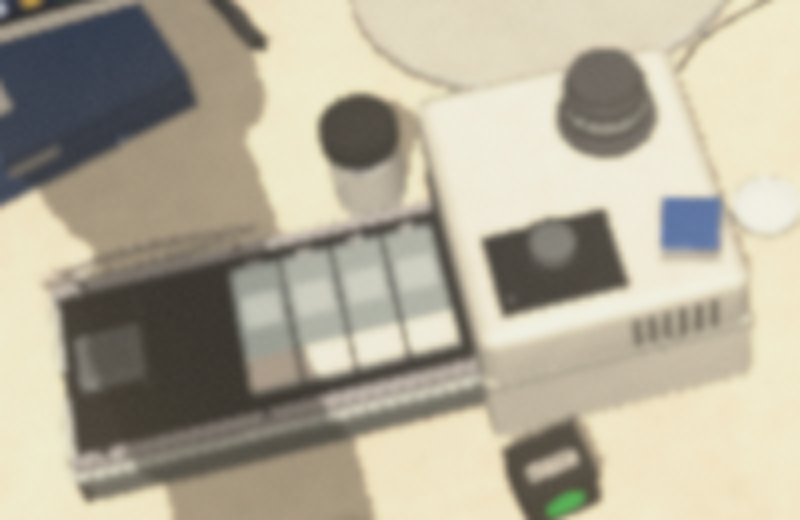

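The crops show the button at topc (104,418) and sidec (112,355), the key at topc (527,313) and sidec (552,243), and clear head and bed corners, so I'll fit the pose.

```bash
python3 - <<'E'
from h import *
from scipy.optimize import least_squares
ft=robot.camera('top');fs=robot.camera('side')
T=lambda p:np.array(p)/4.2+[145,185]-0.4
S=lambda p:np.array(p)/4+[110,195]-0.4
top=[(360,128),(483,415),(605,25),(725,302),(28,343),(105,535),(553,128)]
M=np.array([[81,-30,102],[-81,-30,102],[81,-172,102],[-81,-172,102],[59,186,32],[-59,186,32],[36,-126,140]])/1e3
side=[(423,103),(488,350),(670,52),(748,270),(53,290),(80,475),(606,75)]
W=np.r_[[unproj(ft,[T(p)],m[2])[0] for p,m in zip(top,M)]]
W2=np.r_[[unproj(fs,[S(p)],m[2])[0] for p,m in zip(side,M)]]
R=lambda a:np.array([[np.cos(a),-np.sin(a)],[np.sin(a),np.cos(a)]])
g=lambda v,Ws:np.ravel([ (M[:,:2]@R(v[2]).T+v[:2])-w[:,:2] for w in Ws])
for n,Ws in [('top',[W]),('side',[W2]),('both',[W,W2])]:
    r=least_squares(lambda v:g(v,Ws),[.5,.07,.45],loss='soft_l1',f_scale=.002)
    print(n,np.round(r.x,4),np.degrees(r.x[2]).round(2),(r.fun.reshape(-1,2)*1e3).round(1).tolist())
v=r.x
for n,f,p,z in [('btn t',ft,T((104,418)),.049),('btn s',fs,S((112,355)),.049),('key t',ft,T((527,313)),.1235),('key s',fs,S((552,243)),.1235)]:
    w=unproj(f,[p],z)[0];print(n,w.round(4),((w[:2]-v[:2])@R(v[2])).round(4))
E
```

```text
top [0.4986 0.0645 0.4392] 25.17 [[0.2, 3.6], [-3.2, 1.9], [5.1, -0.9], [-1.5, -6.7], [1.0, 1.7], [-4.6, -0.4], [3.3, -1.9]]
side [0.4986 0.0667 0.4307] 24.68 [[4.8, 3.7], [0.7, 2.9], [10.3, -1.1], [-4.9, -7.7], [-1.2, -0.5], [-3.6, 2.1], [0.2, -2.4]]
both [0.4986 0.0656 0.4352] 24.94 [[0.2, 4.3], [-3.5, 3.2], [4.5, -0.4], [-2.3, -5.6], [1.7, 2.8], [-4.1, 1.2], [2.8, -1.2], [4.7, 2.9], [0.9, 1.5], [10.8, -1.5], [-4.1, -8.9], [-2.2, -1.7], [-4.3, 0.4], [0.6, -3.1]]
btn t [0.4333 0.2072 0.049 ] [0.0005 0.156 ]
btn s [0.4329 0.2079 0.049 ] [0.0005 0.1568]
key t [ 0.4919 -0.021   0.1235] [-0.0426 -0.0756]
key s [ 0.489  -0.0201  0.1235] [-0.0448 -0.0736]
```

```bash
python3 -m handwheel '-0.015 -0.014 0 0;-0.028 -0.026 0 -2;-0.028 -0.026 0 -4;-0.028 -0.026 0 -4;-0.028 -0.026 0 -4;-0.028 -0.026 0 -4;-0.028 -0.026 0 -4;-0.015 -0.014 0 -2' 1 20; python3 - <<'E'
from h import *
s=robot.read_state();print(s['qpos'],s['orientation'].round(3) if hasattr(s['orientation'],'round') else s['orientation'])
E
```

```text
time: 2.5
tool_pos: [0.3971, 0.3749, 0.2316]
orientation: [[-1.0, -0.028, 0.001], [-0.028, 1.0, -0.001], [-0.001, -0.001, -1.0]]
force: [-0.3, 1.0, 0.1]
width: -0.0
grasp_force: 0.0
[-0.81583827  0.29291475 -0.00354709  1.85967544  0.00283545  0.98866723
  0.77807051] [[-1.    -0.028  0.001]
 [-0.028  1.    -0.001]
 [-0.001 -0.001 -1.   ]]
```

```bash
python3 -m handwheel '-0.003 -0.014 0.01 0;-0.005 -0.028 0.015 0;-0.005 -0.028 0.015 0;-0.005 -0.028 0.015 0;-0.005 -0.028 0.015 0;-0.005 -0.028 0.01 0;-0.003 -0.0134 0.005 0;0 0 0.005 -5.4'; python3 -m handwheel '0 0 0.01 -6;0 0 0.01 -6;0 0 0.01 -6;0 0 0.01 0;0 0 0.01 0;0 0 0.005 0;0 0 0 0;0 0 0 0';  python3 - <<'E'
from h import *
f=robot.camera('side');crop(f,90,150,220,165,3.6,'s2')
f=robot.camera('top');crop(f,90,150,220,165,3.6,'t2')
E
```

```text
time: 3.3
tool_pos: [0.4299, 0.2095, 0.1402]
orientation: [[-0.992, -0.122, -0.001], [-0.122, 0.992, -0.001], [0.001, -0.001, -1.0]]
force: [-0.5, -0.2, -0.0]
width: 0.0002
grasp_force: 0.0
time: 4.1
tool_pos: [0.4307, 0.2118, 0.0863]
orientation: [[-0.906, -0.424, 0.0], [-0.424, 0.906, 0.0], [-0.0, -0.0, -1.0]]
force: [0.1, 0.2, 0.1]
width: 0.0001
grasp_force: 0.0
```

View pics/s2.png

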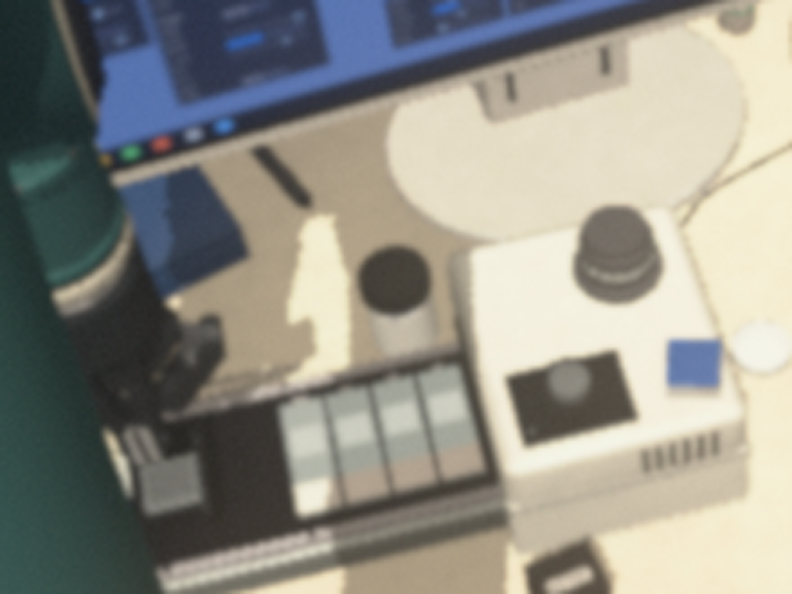

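The picture shows the finger above the button: tips near (145,450), button at (172,485). I'm going down now, with a 3 mm shift towards the rib.

```bash
python3 -m handwheel '0 -0.0015 0.005 0;0 -0.0015 0.008 0;0 0 0.008 0;0 0 0.008 0;0 0 0.004 0;0 0 0.002 0;0 0 0.002 0;0 0 0 0'; python3 -m handwheel '0 0 0.002 0;0 0 0.002 0;0 0 0.002 0;0 0 0.001 0;0 0 0.001 0;0 0 0 0;0 0 0 0;0 0 0 0'
```

```text
time: 5.0
tool_pos: [0.4319, 0.209, 0.0492]
orientation: [[-0.905, -0.425, 0.0], [-0.425, 0.905, 0.0], [-0.0, -0.0, -1.0]]
force: [0.1, 0.3, 0.3]
width: -0.0
grasp_force: 0.0
time: 5.8
tool_pos: [0.4321, 0.2091, 0.0419]
orientation: [[-0.905, -0.425, 0.001], [-0.425, 0.905, 0.0], [-0.001, 0.0, -1.0]]
force: [-2.8, -0.5, 10.8]
width: 0.0001
grasp_force: 5.2
```

```bash
python3 -m handwheel '0 -0.002 0 0;0 -0.003 0 0;0 -0.005 0 0;0 -0.005 0 0;0 -0.005 0 0;0 -0.005 0 0;0 -0.003 0 0;0 -0.002 0 0'; python3 - <<'E'
from h import *
f=robot.camera('side');crop(f,90,150,220,165,3.6,'s3')
E
```

```text
time: 6.6
tool_pos: [0.4449, 0.1818, 0.0419]
orientation: [[-0.905, -0.424, 0.0], [-0.424, 0.905, 0.0], [-0.001, 0.0, -1.0]]
force: [-3.1, -0.2, 10.4]
width: 0.0001
grasp_force: 5.1
```

View pics/s3.png

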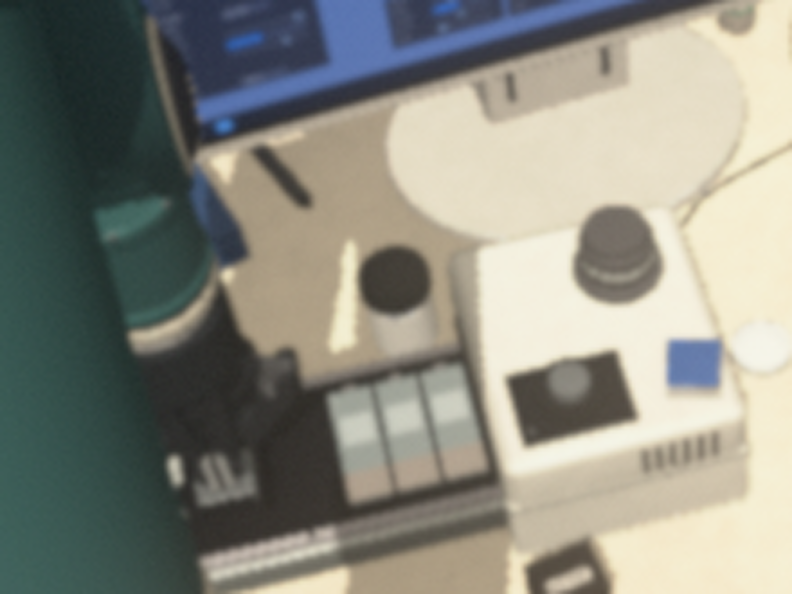

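The tray moves along with the finger: the slides' left edge went from column 285 to 330. Continuing.

```bash
python3 -m handwheel '0 -0.003 0 0;0 -0.005 0 0;0 -0.006 0 0;0 -0.006 0 0;0 -0.006 0 0;0 -0.006 0 0;0 -0.005 0 0;0 -0.003 0 0'; python3 -m handwheel '0 -0.002 0 0;0 -0.003 0 0;0 -0.003 0 0;0 -0.003 0 0;0 -0.003 0 0;0 -0.003 0 0;0 -0.002 0 0;0 -0.001 0 0'
```

```text
time: 7.45
tool_pos: [0.462, 0.1455, 0.042]
orientation: [[-0.906, -0.424, 0.001], [-0.424, 0.906, 0.0], [-0.001, 0.0, -1.0]]
force: [-2.6, -0.3, 10.4]
width: -0.0
grasp_force: 5.0
time: 8.25
tool_pos: [0.4705, 0.1275, 0.042]
orientation: [[-0.906, -0.424, 0.001], [-0.424, 0.906, 0.0], [-0.001, 0.0, -1.0]]
force: [-2.3, -0.9, 9.7]
width: -0.0002
grasp_force: 5.0
```

```bash
python3 -m handwheel '0 -0.002 0 0;0 -0.002 0 0;0 -0.002 0 0;0 -0.002 0 0;0 -0.002 0 0;0 -0.002 0 0;0 -0.002 0 0;0 -0.001 0 0'
```

```text
time: 9.05
tool_pos: [0.4769, 0.114, 0.042]
orientation: [[-0.905, -0.424, 0.001], [-0.424, 0.905, 0.0], [-0.001, -0.0, -1.0]]
force: [-2.3, -0.3, 9.5]
width: 0.0004
grasp_force: 4.9
```

```bash
python3 -m handwheel '0 -0.001 0 0;0 -0.002 0 0;0 -0.002 0 0;0 -0.001 0 0;0 -0.001 0 0;0 -0.001 0 0;0 -0.001 0 0;0 -0.001 0 0'
```

```text
time: 9.85
tool_pos: [0.4811, 0.105, 0.042]
orientation: [[-0.905, -0.425, 0.001], [-0.425, 0.905, 0.0], [-0.001, -0.0, -1.0]]
force: [-2.1, -0.1, 9.1]
width: 0.0002
grasp_force: 4.9
```

```bash
python3 -m handwheel '0 -0.001 0 0;0 -0.001 0 0;0 -0.001 0 0;0 -0.001 0 0;0 -0.001 0 0;0 -0.001 0 0;0 -0.001 0 0;0 -0.001 0 0'
```

```text
time: 10.65
tool_pos: [0.4834, 0.1002, 0.042]
orientation: [[-0.905, -0.426, -0.001], [-0.426, 0.905, 0.003], [-0.0, 0.003, -1.0]]
force: [-6.0, 6.4, 10.8]
width: -0.0001
grasp_force: 5.4
```

```bash
python3 -m handwheel '0 -0.001 0 0;0 -0.001 0 0;0 -0.001 0 0;0 0 0 0;0 0 0 0;0 0 0 0;0 0 0 0;0 0 0 0'
```

```text
time: 11.45
tool_pos: [0.4854, 0.0973, 0.042]
orientation: [[-0.905, -0.426, 0.001], [-0.426, 0.905, 0.002], [-0.002, 0.002, -1.0]]
force: [-4.0, 4.9, 9.2]
width: 0.0001
grasp_force: 4.6
```

```bash
python3 -m handwheel '0 -0.001 0 0;0 -0.001 0 0;0 -0.001 0 0;0 -0.001 0 0;0 -0.001 0 0;0 0 0 0;0 0 0 0;0 0 0 0'
```

```text
time: 12.25
tool_pos: [0.4864, 0.0955, 0.042]
orientation: [[-0.904, -0.428, -0.001], [-0.428, 0.904, 0.005], [-0.001, 0.005, -1.0]]
force: [-6.6, 11.7, 10.1]
width: -0.0
grasp_force: 8.2
```

The push force has risen to 13 N against the rib and the motion has stopped, so the tray is home. I'm lifting straight up so the finger doesn't drag it back.

```bash
python3 -m handwheel '0 0 -0.001 0;0 0 -0.002 0;0 0 -0.002 0;0 0 -0.002 0;0 0 -0.002 0;0 0 -0.004 0;0 0.001 -0.006 0;0 0.002 -0.008 0';python3 -m handwheel '0 0.002 -0.01 0;0 0 -0.015 0;0 0 -0.02 0;0 0 -0.02 0;0 0 -0.015 0;0 0 -0.01 0;0 0 0 0;0 0 0 0'; python3 - <<'E'
from h import *
for c in ['top','side']:
  f=robot.camera(c);crop(f,130,170,190,140,4.2,'x'+c)
  for q in ['start_key_top','lock_button_top','tray_finger_rest']:
    print(c,q,[(np.round(d['xyz'],4).tolist(),round(d['p'],2)) for d in robot.landmark_of(q,c)[:2]])
E
```

```text
time: 13.05
tool_pos: [0.4862, 0.0926, 0.0684]
orientation: [[-0.906, -0.424, -0.0], [-0.424, 0.906, -0.001], [0.001, -0.0, -1.0]]
force: [0.8, 0.8, -0.5]
width: -0.0004
grasp_force: 0.0
time: 13.85
tool_pos: [0.4852, 0.0947, 0.1582]
orientation: [[-0.905, -0.424, 0.0], [-0.424, 0.905, -0.0], [-0.0, -0.0, -1.0]]
force: [-0.1, -0.2, -0.3]
width: 0.0002
grasp_force: 0.0
top start_key_top [([0.4924, -0.0193, 0.1208], 0.49), ([0.6055, -0.115, -0.0062], 0.48)]
top lock_button_top [([0.4825, 0.1017, 0.0487], 0.55)]
top tray_finger_rest [([0.4915, 0.0835, 0.0568], 0.81)]
side start_key_top [([0.4907, -0.0181, 0.1244], 0.7)]
side lock_button_top [([0.4812, 0.1025, 0.0481], 0.48)]
side tray_finger_rest [([0.4955, 0.0837, 0.055], 0.79)]
```

View pics/xside.png

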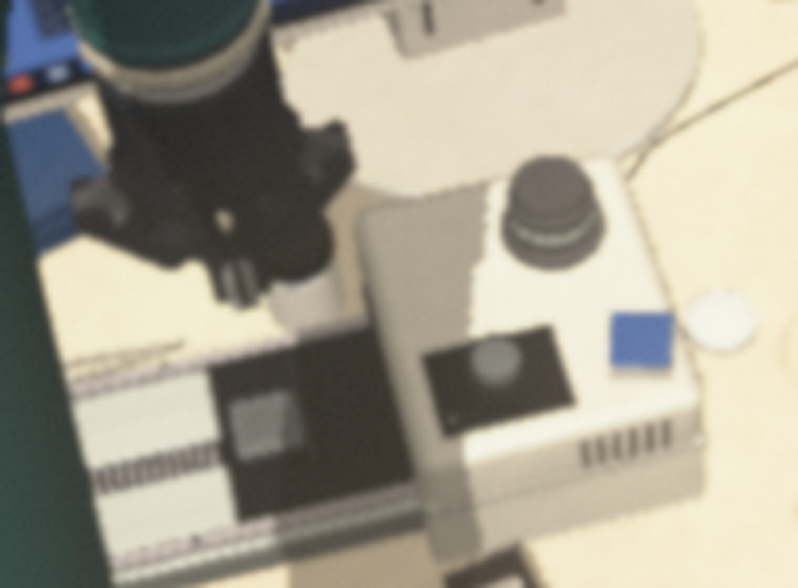

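The tray is home (the button moved about 118 mm, now at (265,425)) and the button is up. Next, the key at (0.491,-0.019).

```bash
python3 -m handwheel '0.004 -0.010 0 0;0.008 -0.02 0 0;0.009 -0.022 0 0;0.009 -0.022 0 0;0.008 -0.02 0 0;0.005 -0.0114 0 0;0 0 0 0;0 0 0 0'; python3 -m handwheel '0 0 0.005 0;0 0 0.008 0;0 0 0.008 0;0 0 0.006 0;0 0 0.003 0;0 0 0.001 0;0 0 0 0;0 0 0 0'
```

```text
time: 15.05
tool_pos: [0.4911, -0.0184, 0.1583]
orientation: [[-0.905, -0.425, -0.0], [-0.425, 0.905, 0.0], [-0.0, 0.0, -1.0]]
force: [-0.2, -0.7, -0.6]
width: 0.0002
grasp_force: 0.0
time: 15.85
tool_pos: [0.4914, -0.0189, 0.1275]
orientation: [[-0.905, -0.424, 0.0], [-0.424, 0.905, 0.0], [-0.0, -0.0, -1.0]]
force: [0.6, 0.7, -0.7]
width: 0.0001
grasp_force: 0.0
```

```bash
python3 - <<'E'
from h import *
for c in ['side','top']:
    f=robot.camera(c)
    s=robot.read_state();print(c,proj(f,[s['tool_pos'],[.491,-.019,.1235]]).round(1).tolist())
    if c=='side': crop(f,200,215,100,75,7,'key')
E
```

```text
side [[247.1, 253.1], [247.3, 254.5]]
top [[268.9, 259.3], [269.1, 259.5]]
```

View pics/key.png

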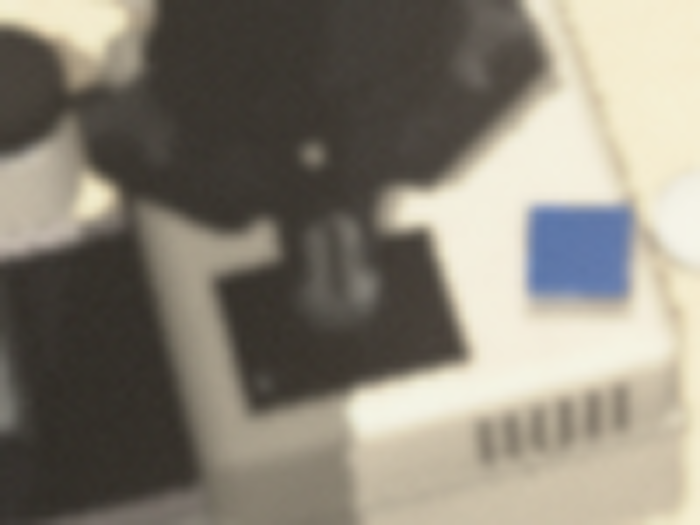

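The fingers are over the key at about (340,285) in the crop. Pressing.

```bash
python3 -m handwheel '0 0 0.002 0;0 0 0.002 0;0 0 0.002 0;0 0 0.002 0;0 0 0.001 0;0 0 0.001 0;0 0 0 0;0 0 0 0'
```

```text
time: 16.75
tool_pos: [0.4914, -0.0188, 0.1184]
orientation: [[-0.905, -0.424, 0.0], [-0.424, 0.905, 0.0], [-0.0, -0.0, -1.0]]
force: [-3.7, 0.5, 12.8]
width: -0.0001
grasp_force: 6.4
```

Fully down: 12.8 N at z 0.1184. Letting go.

```bash
python3 -m handwheel '0 0 -0.001 0;0 0 -0.003 0;0 0 -0.005 0;0 0 -0.01 0;0 0 -0.02 0;0 0 -0.02 0;0 0 -0.02 0;0 0 -0.01 0'; python3 -m handwheel '0 0.01 -0.01 0;0 0.02 0 0;0 0.025 0 0;0 0.025 0 0;0 0.025 0 0;0 0.02 0 0;0 0.01 0 0;0 0 0 0'; python3 - <<'E'
from h import *
f=robot.camera('side');crop(f,110,170,200,150,4,'end')
for q in ['start_key_top','lock_button_top','coverslips','filter_cube','dish','lens_case']:
    print(q,[(np.round(d['xyz'],4).tolist(),round(d['p'],2)) for d in robot.landmark_of(q,'side')[:1]])
E
```

```text
time: 17.55
tool_pos: [0.4919, -0.0188, 0.2083]
orientation: [[-0.905, -0.425, 0.003], [-0.425, 0.905, 0.0], [-0.002, -0.001, -1.0]]
force: [1.0, -0.0, 0.1]
width: 0.0001
grasp_force: 0.0
time: 18.35
tool_pos: [0.433, 0.1046, 0.2161]
orientation: [[-0.904, -0.427, -0.001], [-0.427, 0.904, 0.0], [0.001, 0.0, -1.0]]
force: [0.1, -0.6, 0.5]
width: -0.0002
grasp_force: 0.0
start_key_top [([0.492, -0.0171, 0.1261], 0.46)]
lock_button_top [([0.4849, 0.1008, 0.0502], 0.65)]
coverslips [([0.5155, -0.0824, 0.0999], 0.82)]
filter_cube [([0.4135, -0.0252, 0.0021], 0.94)]
dish [([0.6082, -0.1165, -0.0017], 0.48)]
lens_case [([0.5893, 0.1168, -0.0045], 0.63)]
```

View pics/end.png

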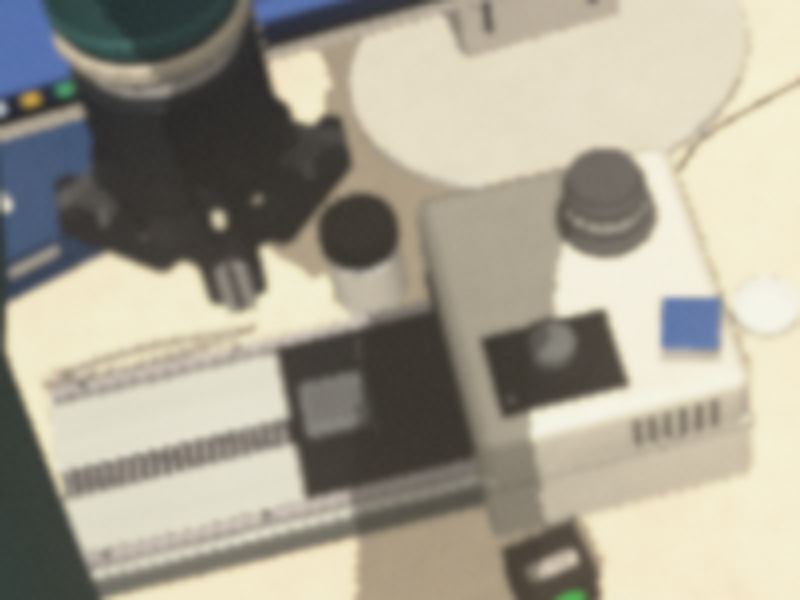

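The tray is home with its button up at (333,403), the key is up at (553,342), the other things are where they were, and the arm is clear.

```bash
python3 -c "
from plant import robot
print(robot.hand_in())"
```

```text
the job is handed in; nothing more can be done
None
```

I pushed the tray to its end stop and locked it, then pressed the start key fully down and let it go; the job was handed in at about 18 s with the arm clear and the objects I rechecked unmoved.

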